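# Exercise a sprung kinematic mirror mount to its scale mark

## Robot

A 6-joint arm with a two-finger parallel gripper is mounted at the origin on the work surface. World frame = base frame: x ahead of the robot, y to its left, z up, the work surface at z = 0. Lengths are in m, angles in degrees, forces in N, time in s.
With the tool pointing down it reaches from about 0.4 to 0.825 m from the base axis. Payload 7 kg.
Tool frame: the origin (TCP) lies on the centre line of the jaws, within the pads' length; the fingertips stand 11 mm ahead of it and the grasp point (between the pads) lies 8 mm behind it; z points along the fingers, y is the line along which they close (so a half turn about z gives the same grasp; the last joint's range is limited). The gripper opens to 88 mm and grips with 3 to 60 N. Pads are 19 mm wide; open, the fingers measure 130 mm over their backs; the gripper's body (78 mm by 193 mm) begins 47 mm behind the grasp point.
Start: joints at [82.913, 20.546, 0.682, 0, -70.136, -16.507], TCP at [0.27, 0.619, 0.238] pointing down, gripper open.
Joint ranges: [-176.03, 176.03], [-82.01, 121.73], [-58.28, 71.71], [-173.87, 95.51], [-174.79, -0.11], [-173.66, 173.66]. Speed limits (degrees/s): [136.94, 136.94, 172.46, 180, 180, 180].

## Interface

Orientations are given as [roll, pitch, yaw] about the fixed x, y, z axes, in that order (R = Rz(yaw) Ry(pitch) Rx(roll)).
In Python, from plant import r, capture, camera_model, job gives the robot as it stands.
- The arm moves only by the tool drive_tool, never from a script. Its argument "increments" is a list that holds one entry, the list of rows, each a list of 5 numbers: the gripper's target within -1 to 1 (fully open at 1, half-way at 0, shut at -1), then the shift along the tool's x, y, z scaled (see below), then the turn about the tool's z scaled (see below). In form: [[[gripper, tx, ty, tz, roll], ...]]. A call has 1 to 5 rows; each row is the pose to reach, as a shift and turn from the pose commanded when the call began, along the tool's axes at that moment, turning the shorter way round; what a row does not reach only later rows make up. The controller multiplies each number of a shift by 120 mm and each number of a turn by 360 degrees. A row lasts 1/8 s, in which the tool goes at most 62.5 mm and 10.7 degrees, less where a joint would pass 70% of its speed; a pose out of reach is approached as far as the arm can. A call with a number of a shift or a turn outside -1 to 1 is refused whole. A call with a gripper value outside its range is refused whole. The fingers move at their own pace and stop on an object; "squeeze" is the grip in N (left out, the last holds). Time passes only in rows, so rows that repeat a pose let the fingers close. It gives the time, the measured TCP pose, the force, the opening and the grip force at its end, in the units of the state.
- r.get_state(): the state, without advancing time (a new reading comes with each control period).
- capture(name): name is "scene" or "top" or "wrist"; returns the picture (480x640x3 uint8, red, green, blue); there is no depth.
- camera_model(name): a dict with "camera_matrix" (3x3 intrinsics, pixels), "k1" (the pictures are not rectified: a ray, as slopes to the right and down, at radius r is drawn at 1 + k1 r^2 times it, then the intrinsics apply), "rvec" (rotation vector, rad) and "tvec" (3), from world to camera coordinates, as OpenCV has them. Camera axes: x right, y down, z forward; pixel columns grow to the right and rows downward; lengths in m; the calibration is good to about 2 mm. A picture is of the moment at which its call begins: read the wrist's pose just before it. camera_model takes no time and is no camera call; for the wrist camera it gives the pose at the moment of the call.
- job.close_job(): hands the job in; it is judged then, once.
The state is a dict: "time_s": time; "joints": joint angles; "qd": joint speeds; "joint_torque": joint torques, N m; "tcp_pos": TCP position; "eef_rot": TCP orientation; "contact_force": force on the tool from outside, world axes, zero at the start; "moment": the same for the moment, N m; "gripper_width": finger opening in m; "gripper_force": force on a finger pad.
Only numpy, scipy, OpenCV 4.12 (cv2) and the standard library are available. Lean on these libraries where they do the work, as an engineer would, in place of code of your own. Each camera call takes 0.05 s, during which the arm holds its last target. There are 200 camera calls.

## Task

The mirror mount on the bench has just been assembled and its springs need checking: with the fingertips, press down the free corner of the sprung plate, on the orange pad, until the red pointer stands level with the green tab on the scale, and hold it there for a second without pushing the pointer on past the tab. Then ease the corner back up slowly, so that the plate follows your finger and does not snap back on its seat, and come away with the pointer at rest on zero. Nothing is to be picked up: keep off the mirror, the two adjuster knobs, the pointer and the tab, and leave everything else on the bench where it is.

Things in the scene. Friction and masses are not known exactly. Their poses are not given: they have to be found in the camera images.
- mount: Black base of the mount, clamped to the bench: 130 mm square, 14 mm thick, set cornerwise (corners 92 mm out along its +-x, +-y; steel clamps to y = +-122 mm), with an arm along +x to x = 220 mm carrying the scale. Origin: on the bench under its middle. +x points to the scale, -x to the free corner with the orange pad, z up. Yaw within 45 degrees of the world: the scale faces away from the robot.
- tilt_plate (a joint): Tilt (rad) of the sprung silver plate, 130 mm square, 10 mm thick: 0 seated at rest (top 56 mm above the bench), growing as the pad goes down; stop at 0.30. It turns about a line along the mount's y, 40 mm above the bench under its middle: pad corner down, pointer corner up. Springs drive it back to 0: about 2.5 N on the pad starts it, 8 N holds 0.2 rad.
- pad_top (a point): Centre of the top of the orange pad, a flat disc 26 mm across, 6 mm tall, on the free corner of the plate: 70 mm from the tilt line on the mount's -x side, 62 mm above the bench at rest. It moves with the plate: 1 mm of press raises the pointer about 2.9 mm, and in a full press it drifts some 3 mm outward (-x). For 25 mm round its centre there is only bare plate beside it.
- pointer_tip (a point): Middle of the red pointer bar (30 mm wide, 4 mm tall) in front of the slotted white scale, 200 mm from the tilt line on the mount's +x side; 62 mm above the bench at rest (the zero line). It rises as the pad is pressed. It rides on a 4 mm dark rod that comes from the plate's far corner through the slot.
- index_mark (a point): Middle of the green tab (26 mm wide, 10 mm tall, white centre line) on the +y edge of the scale's face, beside the slot; set 15 to 47 mm above the zero line. The pointer is on the tab when pointer_tip and index_mark agree in height (z) within half the tab, 5 mm. The scale is white, 70 mm wide, its top 140 mm above the bench, black graduations 5 mm apart.
- pointer: The pointer assembly (dark clamp block on the far corner of the plate, rod and red bar); must not be touched. Origin: on the plate's top face at the middle of the plate, 56 mm above the bench at rest.
- index_tab: The green tab as a body; not to be touched. Origin: in front of the slot, level with the tab's centre line, 30 mm to the side of the middle of the tab.
- mirror: The round mirror in its black cell, 84 mm across and 14 mm tall, on the middle of the plate; not to be touched. Origin: centre of its underside, 56 mm above the bench at rest; its rim is 28 mm from the pad's centre.
- knob_left: Black knurled adjuster knob, 26 mm across, its top 33 mm above the plate (89 mm above the bench), 70 mm from the middle on the mount's +y corner; not to be touched. Origin: on the plate's top face.
- knob_right: The same knob on the -y corner; not to be touched.
- driver: Loose screwdriver, blue handle, 150 mm long, lying on the right of the mount. Origin: centre of its underside. Leave it.
- spare_mirror: Loose gold-coated spare mirror in a black cell, 54 mm across, 16 mm tall. Origin: centre of its underside. Leave it.
- jar: Loose amber jar with black lid, 48 mm across, 60 mm tall. Origin: centre of its underside. Leave it.
- collet: Loose brass collet standing on end, 30 mm across, 40 mm tall. Origin: centre of its underside. Leave it.
- spanner: Loose steel spanner 130 mm long, lying on the left of the mount. Origin: centre of its underside. Leave it.
- block: Loose steel parallel block, 75 x 25 x 50 mm, well to one side. Origin: centre of its underside. Leave it.
- small_mount: Loose small upright mirror mount on a foot, 60 mm wide, 88 mm tall, well to the other side. Origin: centre of its underside. Leave it.

How it is judged (in metres and radians):
On the way, in this order (a step that is already met when the one before it is completed fails the run):
1. the plate corner is pressed by the fingertips so that the pointer stays on the green tab (heights within 5 mm) for 0.8 s (z of pointer_tip in the frame of index_mark between -0.005 and 0.005 m and contact force between the fingers and tilt_plate above 0.5 N), for 0.8 s.
2. the plate is let back to its seat and the fingers are off it (value of joint tilt_plate below 0.012 rad and contact force between the fingers and tilt_plate below 0.1 N), for 0.2 s.
At the end, for the whole second after the job is handed in: The plate rests seated (tilt under 0.012 rad), the pointer is back within 3 mm of its zero, the green tab is within 3 mm of where it was set, and every loose thing lies within 20 mm of where it started (value of joint tilt_plate below 0.012 rad and velocity of joint tilt_plate between -0.05 and 0.05 rad/s and distance of each of pointer_tip, index_mark from where it was at the start of the episode below 0.003 m and distance of each of driver, spare_mirror, jar, collet, spanner, block, small_mount from where it was at the start of the episode below 0.02 m); the robot touches nothing.
It fails at once if the pointer is pushed past the tab, more than 10 mm above its centre line (z of pointer_tip in the frame of index_mark above 0.01 m).
It fails at once if the plate snaps back (tilt closing faster than 2 rad/s, about 0.14 m/s at the pad) (velocity of joint tilt_plate below -2 rad/s).
It fails at once if the mirror is touched (contact force between any of the fingers, the arm and mirror above 0.5 N).
It fails at once if an adjuster knob, the pointer or the tab is touched (contact force between any of the fingers, the arm and knob_left above 0.5 N or contact force between any of the fingers, the arm and knob_right above 0.5 N or contact force between any of the fingers, the arm and pointer above 0.5 N or contact force between any of the fingers, the arm and index_tab above 0.5 N).
It fails at once if a loose thing is lifted, carried or pushed more than 20 mm (distance of any of driver, spare_mirror, jar, collet, spanner, block, small_mount from where it was at the start of the episode above 0.02 m).
It also fails if it takes over 38 s, if anything falls off the work surface, if the arm or the gripper's body presses on something with over 40 N, if the wrist force passes 120 N, or if a joint passes its speed limit or range.

## Working session

There is one attempt and no reset: what is moved stays moved. The work goes in short steps, Python scripts to look and compute and a tool call to move; the robot and the scene stay as the last step left them, time stands still between calls to the robot, and variables do not carry over. Pictures are saved under pics/ and viewed, at most 10 in all, crops included, and the job is handed in when it is done.

Besides the shell and the picture viewer there is one more tool, called after "Call:" as name(argument=value, ...), one argument or row to a line, values as JSON. drive_tool: Moves the arm, as the interface text tells. Its arguments: {"type":"object","properties":{"increments":{"type":"array"},"squeeze":{"type":"number"}},"required":["increments"]}

```bash
mkdir -p pics; python3 - <<'E'
from plant import r,capture,camera_model
import cv2
for n in("scene","top"):
    cv2.imwrite(f"pics/{n}0.png",capture(n)[:,:,::-1]); print(n,camera_model(n))
s=r.get_state();print({k:s[k] for k in("time_s","tcp_pos","eef_rot","contact_force","gripper_width")})
E
```

```text
scene {'camera_matrix': array([[522.80042558,   0.        , 323.7470721 ],
       [  0.        , 522.80042558, 237.62851607],
       [  0.        ,   0.        ,   1.        ]]), 'k1': -0.0867064914510916, 'rvec': array([ 1.08918761,  2.64015675, -0.69535943]), 'tvec': array([ 0.42370687, -0.3362261 ,  1.57406427])}
top {'camera_matrix': array([[546.81624809,   0.        , 322.06820107],
       [  0.        , 546.81624809, 235.36934819],
       [  0.        ,   0.        ,   1.        ]]), 'k1': -0.1547736526538382, 'rvec': array([ 2.15709736, -2.11563504,  0.17856505]), 'tvec': array([-0.01565957,  0.59300289,  1.73888224])}
{'time_s': 0.1, 'tcp_pos': array([0.27002689, 0.61819363, 0.23670327]), 'eef_rot': array([ 1.79913676e+02, -8.48034625e-03, -2.35997247e+01]), 'contact_force': array([-0.04660128, -0.88325762,  0.22397979]), 'gripper_width': 0.08762362207627433}
```

View pics/scene0.png

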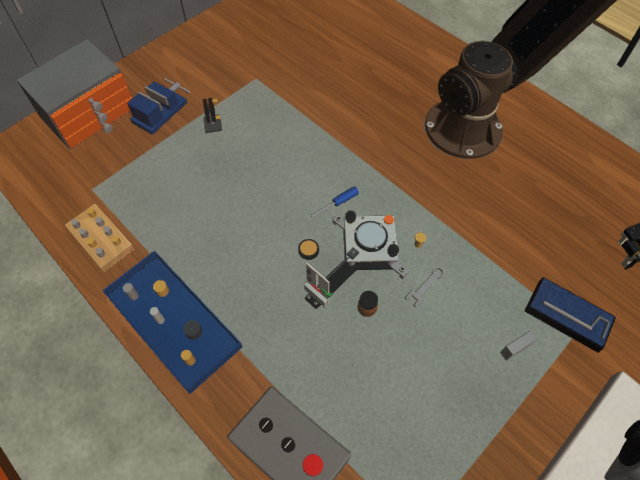

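View pics/top0.png

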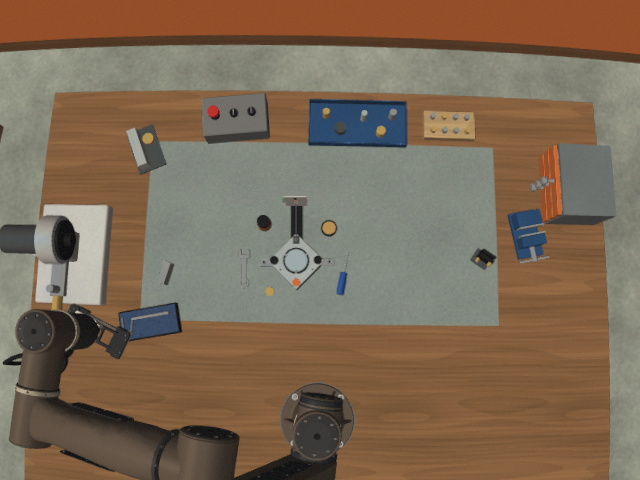

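The scene camera shows the mount, with the pad near (388,219) and the scale near (318,285). The top view puts the pad at about (296,283), the knobs at (274,260) and (318,260), and the scale at about (295,200). I'll enlarge both.

```bash
python3 - <<'E'
import cv2,numpy as np
a=cv2.imread("pics/scene0.png")[205:310,295:410]; b=cv2.imread("pics/top0.png")[190:300,240:355]
f=lambda i,w,h:cv2.resize(i,(w,h),interpolation=cv2.INTER_CUBIC)
cv2.imwrite("pics/c0.png",np.hstack([f(a[:105],395,360),f(b,395,378)[:360]]))
s=cv2.imread("pics/scene0.png")[255:310,295:340]; cv2.imwrite("pics/c1.png",f(s,45*10,55*10))
E
```

```text
(no output)
```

View pics/c1.png

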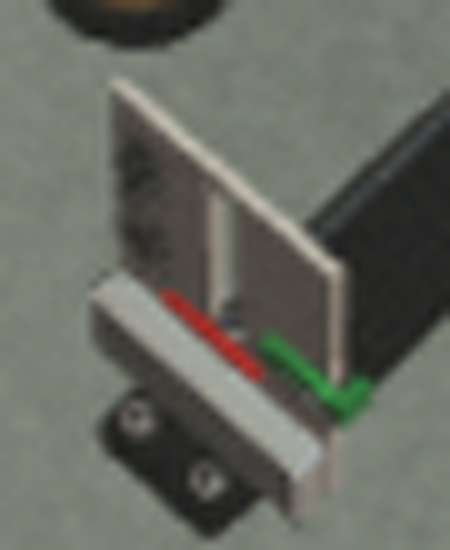

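```bash
cat > h.py <<'E'
import cv2,numpy as np
from plant import r,capture,camera_model
def ray(n,uv,m=None):
    m=m or camera_model(n);K=m["camera_matrix"];R=cv2.Rodrigues(m["rvec"])[0]
    p=cv2.undistortPoints(np.array([[uv]],float),K,np.array([m["k1"],0,0,0.]))[0,0]
    return -R.T@m["tvec"], R.T@np.array([*p,1])
def atz(n,uv,z,m=None):
    c,d=ray(n,uv,m);return c+d*(z-c[2])/d[2]
def proj(n,P,m=None):
    m=m or camera_model(n)
    return cv2.projectPoints(np.array(P,float).reshape(-1,3),m["rvec"],m["tvec"],m["camera_matrix"],np.array([m["k1"],0,0,0.]))[0][:,0]
E
python3 - <<'E'
from h import *
for n in("top","scene"):
    i=cv2.imread(f"pics/{n}0.png"); h=cv2.cvtColor(i,cv2.COLOR_BGR2HSV).astype(int)
    for nm,lo,hi in(("orange",5,14),("green",45,80),("red",0,4)):
        m=((h[...,0]>=lo)&(h[...,0]<=hi)&(h[...,1]>150)&(h[...,2]>80))
        roi=np.zeros_like(m); 
        if n=="top": roi[190:300,260:330]=1
        else: roi[205:310,297:410]=1
        ys,xs=np.nonzero(m&roi); 
        if len(xs): print(n,nm,len(xs),xs.mean(),ys.mean(),xs.min(),xs.max(),ys.min(),ys.max(), atz(n,(xs.mean(),ys.mean()),.062).round(4))
for uv in((274,260),(318,260)): print(atz("top",uv,.089))
print(atz("top",(295.5,261),.07), atz("top",(269.5,292),.04))
E
```

```text
top orange 42 291.04761904761904 274.23809523809524 260 299 228 285 [0.4626 0.093  0.062 ]
scene orange 78 386.61538461538464 230.46153846153845 372 393 215 309 [0.4721 0.0975 0.062 ]
scene red 17 315.6470588235294 287.7647058823529 311 320 284 292 [0.7101 0.0839 0.062 ]
[0.5042633  0.14696041 0.089     ]
[0.50708801 0.0072622  0.089     ]
[0.50470266 0.07946487 0.07      ] [0.40540078 0.16254821 0.04      ]
```

The crop shows the red bar at rest, spanning scene pixels (311.5,284.5) to (321,292.5). The green tab runs from (322,289) to (330,296), with its outer end near (331.5,294). Next I'll fit the mount pose and check the wrist camera.

```bash
python3 - <<'E'
from h import *
m=camera_model("wrist");R=cv2.Rodrigues(m["rvec"])[0];c=-R.T@m["tvec"];print("wrist cam",c,"fwd",R[2],"right",R[0],m["camera_matrix"][0],m["k1"])
t=r.get_state()["tcp_pos"];print(t)
# pad refined
for n,(x0,x1,y0,y1) in {"top":(288,304,275,292),"scene":(378,400,208,228)}.items():
    i=cv2.imread(f"pics/{n}0.png")[y0:y1,x0:x1].astype(float)
    w=np.clip(i[...,2]-1.2*i[...,0]-60,0,None)
    Y,X=np.mgrid[y0:y1,x0:x1];u=((w*X).sum()/w.sum(),(w*Y).sum()/w.sum());print(n,u,atz(n,u,.0605))
o=np.array([.5055,.077]);y=np.radians(1.1)
M=lambda p:[o[0]+np.cos(y)*p[0]-np.sin(y)*p[1],o[1]+np.sin(y)*p[0]+np.cos(y)*p[1],p[2]]
print("bar ends",proj("scene",[M((200,15,62)) if 0 else M((.2,s*.015,.062)) for s in(-1,1)]))
for h in(.015,.025,.035,.045):
    print(h,proj("scene",[M((.2,s,.062+h)) for s in(.017,.03,.043)]).round(1).tolist())
print("scale top",proj("scene",[M((.195,s,.14)) for s in(-.035,.035)]),"padtop",proj("top",[M((-.07,0,.062))]))
E
```

```text
wrist cam [0.33552532 0.59020282 0.38497585] fwd [-0.24683283  0.10667259 -0.96316899] right [-0.40071066 -0.91620384  0.00121963] [348.90098712   0.         319.49692042] -0.012973679160285958
[0.27002689 0.61819363 0.23670327]
top (np.float64(295.71946064139945), np.float64(281.89023323615163)) [0.43840073 0.07745268 0.0605    ]
scene (np.float64(388.54809451516223), np.float64(219.00762972478495)) [0.44224541 0.0778713  0.0605    ]
bar ends [[311.63983483 281.68080231]
 [320.65782944 289.70259192]]
0.015 [[321.3, 287.6], [325.3, 291.2], [329.3, 294.8]]
0.025 [[321.3, 285.9], [325.3, 289.4], [329.4, 293.0]]
0.035 [[321.3, 284.1], [325.4, 287.7], [329.4, 291.3]]
0.045 [[321.3, 282.3], [325.4, 285.9], [329.5, 289.5]]
scale top [[306.46064177 260.21614484]
 [328.71749146 279.68570123]] padtop [[296.23599328 282.76406635]]
```

View pics/c0.png

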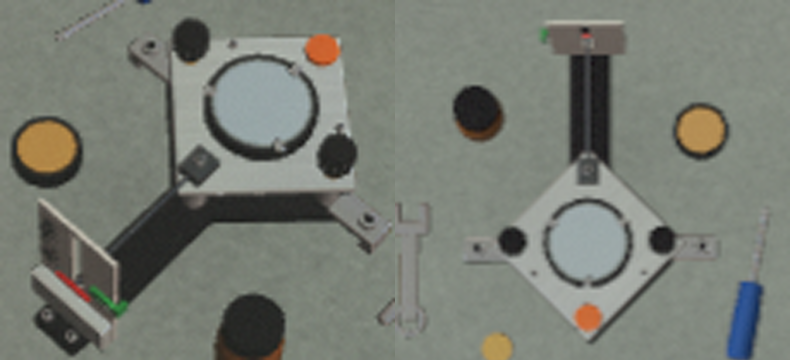

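Call:
drive_tool(
  increments=[
    [[-1,0.3,0.05,0.02,0],[-1,0.6,0.12,0.05,0],[-1,0.92,0.2,0.08,0],[-1,0.92,0.2,0.08,0]],
  ],
  squeeze=20,
)

```text
time_s: 0.6
tcp_pos: [0.3634, 0.5503, 0.2272]
eef_rot: [179.9, -0.0, -23.8]
contact_force: [-0.3, 0.4, -0.4]
gripper_width: 0.053
gripper_force: 0.0
```

Call:
drive_tool(
  increments=[
    [[-1,0.3,0.05,0.02,0],[-1,0.6,0.12,0.05,0],[-1,0.92,0.2,0.08,0]],
  ],
)

```text
time_s: 0.98
tcp_pos: [0.4535, 0.486, 0.218]
eef_rot: [180.0, 0.0, -23.5]
contact_force: [0.6, -0.1, 0.2]
gripper_width: 0.0235
gripper_force: 0.0
```

Call:
drive_tool(
  increments=[
    [[-1,0.3,0.05,0.02,0],[-1,0.6,0.12,0.05,0],[-1,0.92,0.2,0.08,0]],
  ],
)

```text
time_s: 1.35
tcp_pos: [0.5453, 0.4199, 0.2083]
eef_rot: [180.0, 0.0, -23.5]
contact_force: [-0.2, 0.3, -0.0]
gripper_width: 0.0003
gripper_force: 0.0
```

Call:
drive_tool(
  increments=[
    [[-1,0.3,0.05,0.02,0],[-1,0.6,0.12,0.05,0],[-1,0.92,0.2,0.08,0]],
  ],
)

```text
time_s: 1.72
tcp_pos: [0.6369, 0.3538, 0.1987]
eef_rot: [180.0, 0.0, -23.6]
contact_force: [0.4, 0.7, 1.0]
gripper_width: 0.0003
gripper_force: 0.0
```

Call:
drive_tool(
  increments=[
    [[-1,0.3,0.05,0.02,0.005],[-1,0.6,0.12,0.05,0.01],[-1,0.92,0.2,0.08,0.018],[-1,0.92,0.2,0.08,0.018],[-1,0.92,0.2,0.08,0.018]],
  ],
)

```text
time_s: 2.35
tcp_pos: [0.7276, 0.288, 0.1889]
eef_rot: [180.0, 0.0, -30.1]
contact_force: [-1.2, 0.1, -0.6]
gripper_width: 0.0005
gripper_force: 0.0
```

```bash
python3 - <<'E'
from h import *
import pickle
s=r.get_state();m=camera_model("wrist");i=capture("wrist")
pickle.dump(m,open("m1.pkl","wb"));cv2.imwrite("pics/w1.png",i[:,:,::-1])
print(s["tcp_pos"],s["eef_rot"],s["gripper_width"],s["contact_force"],abs(s["qd"]).max())
o=np.array([.5055,.077]);y=np.radians(1.1)
M=lambda p:[o[0]+np.cos(y)*p[0]-np.sin(y)*p[1],o[1]+np.sin(y)*p[0]+np.cos(y)*p[1],p[2]]
print(proj("wrist",[M((.2,.03,.092)),M((.2,0,.062))],m))
E
```

```text
[0.72759503 0.28800878 0.18892615] [ 1.79955946e+02  3.26957929e-02 -3.00575880e+01] 0.0004664717062511944 [-1.17763172  0.11466976 -0.63948407] 0.8518587359254344
[[560.92244895 143.85185875]
 [571.80959442 122.30250284]]
```

View pics/w1.png

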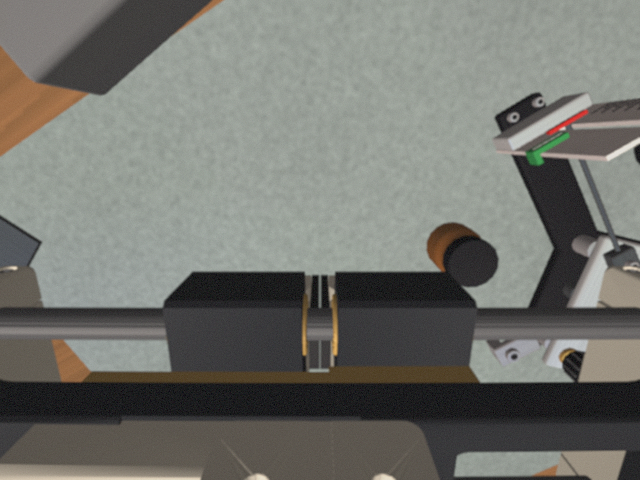

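The wrist view shows the red bar from about (545,135) to (588,112), and the green tab from about (530,158) to (568,138). I'll enlarge that area.

```bash
python3 - <<'E'
import cv2
s=cv2.imread("pics/w1.png")[85:175,490:640]; cv2.imwrite("pics/c2.png",cv2.resize(s,(750,450),interpolation=cv2.INTER_CUBIC))
E
```

```text
(no output)
```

View pics/c2.png

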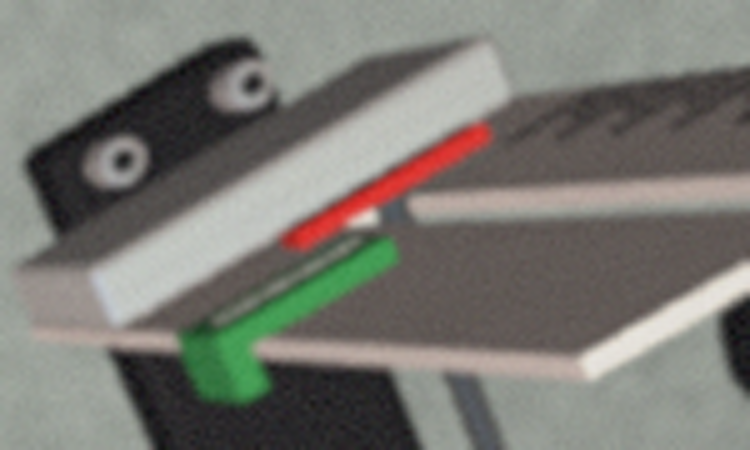

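The crop gives these points:
- The red bar's ends are at (285,243) and (490,130).
- The tab's white centre line runs from (215,318) to (360,240), with its green top face beside it.
- The scale's top corner is near (585,372).

I'll fit these with a model.

```bash
python3 - <<'E'
from h import *
import pickle
m=pickle.load(open("m1.pkl","rb"))
f=lambda u:(u[0]/5+490-.4,u[1]/5+85-.4)
b1,b2=[atz("wrist",f(u),.063,m) for u in((285,243),(490,130))]
print("bar",b1,b2,np.linalg.norm(b1-b2))
print("scale top corner",atz("wrist",f((585,372)),.14,m))
mid=(b1+b2)/2; d=(b1-b2)[:2]; yaw=np.arctan2(-d[0],d[1]);print("yaw",np.degrees(yaw),"mid",mid)
pad=np.array([.440,.0776]);v=mid[:2]-pad;print("yaw pad-bar",np.degrees(np.arctan2(v[1],v[0])),np.linalg.norm(v))
yaw=np.arctan2(v[1],v[0]);X=np.array([np.cos(yaw),np.sin(yaw)]);Y=np.array([-X[1],X[0]])
for u,n in(((215,318),"line out"),((360,240),"line in"),((398,250),"top inner"),((388,237),"top inner front"),((190,335),"outer")):
    # intersect ray with the vertical plane of the bar front +- few mm
    c,dr=ray("wrist",f(u),m)
    for off in(-.004,0,.004):
        t=((mid[:2]+X*off-c[:2])@X)/(dr[:2]@X); p=c+dr*t; print(n,off,"y",round((p[:2]-mid[:2])@Y,4),"z",round(p[2],4))
P=lambda x,y,z:[*(mid[:2]+X*x+Y*y),z]
for h in(.015,.02,.025,.03,.035,.04,.045):
    q=(proj("wrist",[P(0,.043,.062+h),P(0,.017,.062+h),P(0,.017,.067+h)],m)-[490-.4,85-.4])*5;print(h,q.round().tolist())
E
```

```text
bar [0.7078109  0.10090719 0.063     ] [0.70783984 0.06826679 0.063     ] 0.03264041374535662
scale top corner [0.70082783 0.11900916 0.14      ]
yaw 0.050796167166827576 mid [0.70782537 0.08458699 0.063     ]
yaw pad-bar 1.494384958245885 0.267916488440153
line out -0.004 y 0.0302 z 0.064
line out 0 y 0.0363 z 0.0762
line out 0.004 y 0.0423 z 0.0883
line in -0.004 y 0.0083 z 0.0665
line in 0 y 0.0153 z 0.0785
line in 0.004 y 0.0223 z 0.0905
top inner -0.004 y 0.0114 z 0.079
top inner 0 y 0.0183 z 0.0904
top inner 0.004 y 0.0251 z 0.1019
top inner front -0.004 y 0.0077 z 0.0717
top inner front 0 y 0.0147 z 0.0835
top inner front 0.004 y 0.0218 z 0.0953
outer -0.004 y 0.035 z 0.0651
outer 0 y 0.0408 z 0.0772
outer 0.004 y 0.0467 z 0.0893
0.015 [[176.0, 343.0], [342.0, 246.0], [366.0, 246.0]]
0.02 [[195.0, 344.0], [366.0, 246.0], [390.0, 245.0]]
0.025 [[216.0, 346.0], [390.0, 245.0], [415.0, 245.0]]
0.03 [[237.0, 347.0], [415.0, 245.0], [441.0, 244.0]]
0.035 [[259.0, 348.0], [441.0, 244.0], [468.0, 244.0]]
0.04 [[282.0, 350.0], [468.0, 244.0], [496.0, 243.0]]
0.045 [[306.0, 352.0], [496.0, 243.0], [526.0, 242.0]]
```

Call:
drive_tool(
  increments=[
    [[-1,0.25,0.43,0,-0.027],[-1,0.5,0.87,0,-0.055],[-1,0.5,0.87,0,-0.055]],
  ],
)

```text
time_s: 2.78
tcp_pos: [0.727, 0.1644, 0.1908]
eef_rot: [-180.0, -0.0, -10.2]
contact_force: [0.8, -0.0, 0.1]
gripper_width: 0.0007
gripper_force: 0.0
```

Call:
drive_tool(
  increments=[
    [[-1,0.08,0.49,0,-0.027],[-1,0.17,0.98,0,-0.055],[-1,0.17,0.98,0,-0.055]],
  ],
)

```text
time_s: 3.15
tcp_pos: [0.7263, 0.0456, 0.1903]
eef_rot: [180.0, -0.0, 9.5]
contact_force: [0.4, 0.1, 0.2]
gripper_width: 0.0003
gripper_force: 0.0
```

Call:
drive_tool(
  increments=[
    [[-1,-0.06,0.49,0,-0.027],[-1,-0.13,0.99,0,-0.055],[-1,-0.13,0.99,0,-0.055],[-1,-0.13,0.99,0,-0.055]],
  ],
)

```text
time_s: 3.65
tcp_pos: [0.7312, -0.0705, 0.1897]
eef_rot: [-180.0, -0.0, 29.2]
contact_force: [0.9, 0.2, 0.1]
gripper_width: 0.0005
gripper_force: 0.0
```

```bash
python3 - <<'E'
from h import *
import pickle
s=r.get_state();m=camera_model("wrist");i=capture("wrist")
pickle.dump(m,open("m2.pkl","wb"));cv2.imwrite("pics/w2.png",i[:,:,::-1])
print(s["tcp_pos"],s["eef_rot"],abs(s["qd"]).max())
q=proj("wrist",[(.7078,.1009,.063),(.7078,.0683,.063),(.71,.11,.085)],m);print(q)
x,y=q.mean(0).astype(int);x0=max(0,x-75);y0=max(0,y-45);print(x0,y0)
cv2.imwrite("pics/c3.png",cv2.resize(i[y0:y0+90,x0:x0+150,::-1],(750,450),interpolation=cv2.INTER_CUBIC))
E
```

```text
[ 0.7311512  -0.07052215  0.18973686] [-1.79994984e+02 -3.00445084e-02  2.92486978e+01] 1.1571525564433867
[[112.20262884 152.53522316]
 [151.45992916 173.33845077]
 [ 83.38823403 144.38223634]]
40 111
```

View pics/c3.png

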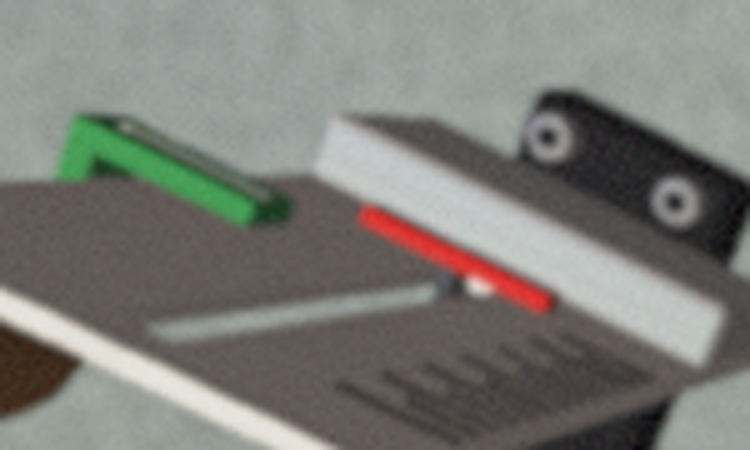

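In this view the bar's ends are at crop (362,215) and (548,303). The tab's white line runs from (120,122) to (275,195), and its inner top back corner is at (250,225). I'll triangulate the points seen in both views.

```bash
python3 - <<'E'
from h import *
import pickle
m1,m2=[pickle.load(open(f"m{k}.pkl","rb")) for k in(1,2)]
f=lambda u:(u[0]/5+490-.4,u[1]/5+85-.4); g=lambda u:(u[0]/5+40-.4,u[1]/5+111-.4)
for n,a,b in(("bar+y",(285,243),(362,215)),("bar-y",(490,130),(548,303)),("line in",(360,240),(275,195)),("line out",(215,318),(120,122)),("top in back",(398,250),(250,225))):
    c1,d1=ray("wrist",f(a),m1);c2,d2=ray("wrist",g(b),m2)
    t=np.linalg.lstsq(np.c_[d1,-d2],c2-c1,rcond=None)[0];p,q=c1+d1*t[0],c2+d2*t[1]
    print(n,((p+q)/2).round(4),"gap mm",(np.linalg.norm(p-q)*1e3).round(1))
E
```

```text
bar+y [0.7074 0.1008 0.0629] gap mm 0.8
bar-y [0.7088 0.0697 0.0651] gap mm 0.6
line in [0.7094 0.1028 0.0832] gap mm 0.9
line out [0.7092 0.1249 0.0842] gap mm 0.4
top in back [0.7063 0.1016 0.0884] gap mm 0.7
```

Call:
drive_tool(
  increments=[
    [[-1,-0.25,-0.38,0,0],[-1,-0.51,-0.76,0,0],[-1,-0.51,-0.76,0,0]],
  ],
)

```text
time_s: 4.08
tcp_pos: [0.63, -0.0191, 0.1904]
eef_rot: [-180.0, -0.0, 29.5]
contact_force: [0.5, 0.3, 0.7]
gripper_width: 0.0001
gripper_force: 0.0
```

Call:
drive_tool(
  increments=[
    [[-1,-0.25,-0.38,0,0],[-1,-0.51,-0.76,0,0],[-1,-0.51,-0.76,0,0]],
  ],
)

```text
time_s: 4.45
tcp_pos: [0.5327, 0.0296, 0.1904]
eef_rot: [-180.0, -0.1, 29.5]
contact_force: [0.5, -0.2, 1.4]
gripper_width: 0.0005
gripper_force: 0.0
```

Call:
drive_tool(
  increments=[
    [[-1,-0.25,-0.38,0,0.026],[-1,-0.51,-0.76,0,0.052],[-1,-0.51,-0.76,0,0.078],[-1,-0.51,-0.76,0,0.078],[-1,-0.51,-0.76,0,0.078]],
  ],
)

```text
time_s: 5.08
tcp_pos: [0.4376, 0.0772, 0.1897]
eef_rot: [-180.0, -0.0, 1.4]
contact_force: [-0.7, -0.1, -0.5]
gripper_width: 0.0001
gripper_force: 0.0
```

```bash
python3 - <<'E'
from h import *
s=r.get_state();m=camera_model("wrist");i=capture("wrist")
cv2.imwrite("pics/w3.png",i[:,:,::-1])
print(s["tcp_pos"],s["eef_rot"],s["time_s"],s["contact_force"])
print(proj("wrist",[(.438,.0773,.062),(.451,.0773,.062)],m))
w=np.clip(i[...,0].astype(float)-1.5*i[...,2]-60,0,None)*(i[...,1]>40)
ys,xs=np.nonzero(w>40);print(len(xs),np.median(xs),np.median(ys),xs.min(),xs.max(),ys.min(),ys.max())
E
```

```text
[0.43762496 0.07724317 0.18969233] [-1.79997079e+02 -1.64010940e-02  1.44839192e+00] 5.075 [-0.69774667 -0.12459429 -0.54843952]
[[320.60484723 230.6857761 ]
 [321.0190613  215.08147035]]
664 321.0 228.0 306 335 214 242
```

View pics/w3.png

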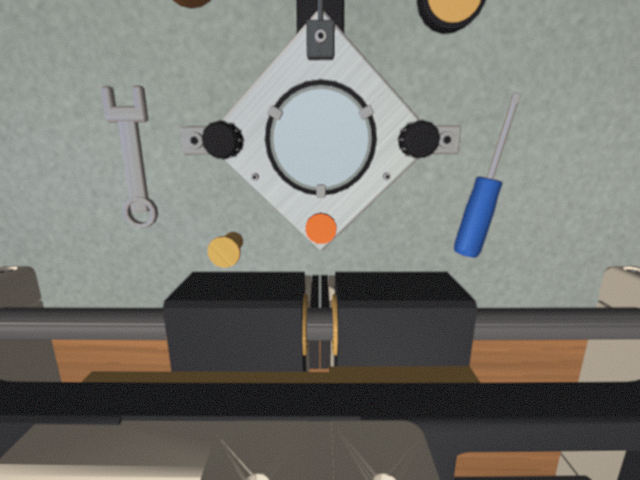

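The pad is at (320.5,228), which puts it within about 2 mm of the estimate, at x≈0.440. I'll lower to just above it.

Call:
drive_tool(
  increments=[
    [[-1,0.01,0,0.3,0],[-1,0.01,0,0.6,0],[-1,0.01,0,0.85,0],[-1,0.01,0,0.93,0],[-1,0.01,0,0.93,0]],
  ],
)

```text
time_s: 5.75
tcp_pos: [0.4383, 0.0765, 0.0778]
eef_rot: [179.9, 0.1, 1.3]
contact_force: [0.4, -0.2, 0.5]
gripper_width: 0.0006
gripper_force: 0.0
```

Call:
drive_tool(
  increments=[
    [[-1,0,0,0.01,0],[-1,0,0,0.02,0],[-1,0,0,0.03,0],[-1,0,0,0.035,0],[-1,0,0,0.035,0]],
  ],
)

```text
time_s: 6.38
tcp_pos: [0.4381, 0.0768, 0.0738]
eef_rot: [-180.0, -0.0, 1.3]
contact_force: [0.2, 0.3, -0.2]
gripper_width: 0.0006
gripper_force: 0.0
```

```bash
cat > red.py <<'E'
from h import *
def red(n="scene",k=4):
    i=np.mean([capture(n).astype(float) for _ in range(k)],0)[272:300,303:327]
    w=np.clip(i[...,0]-1.6*i[...,1]-20,0,None);Y,X=np.mgrid[272:300,303:327]
    s=r.get_state();print("red",(w*X).sum()/w.sum(),(w*Y).sum()/w.sum(),w.sum(),"tcp",s["tcp_pos"],s["contact_force"],s["time_s"])
E
python3 -c "from red import *;red()"
```

```text
red 316.0270984798414 288.13196739369914 907.7999999999997 tcp [0.43812146 0.07677622 0.07377905] [ 1.21630204  0.89880072 -0.13578115] 6.575
```

Call:
drive_tool(
  increments=[
    [[-1,0,0,0.01,0],[-1,0,0,0.02,0],[-1,0,0,0.03,0],[-1,0,0,0.04,0],[-1,0,0,0.04,0]],
  ],
)

```text
time_s: 7.2
tcp_pos: [0.4374, 0.0766, 0.0688]
eef_rot: [180.0, 0.1, 1.2]
contact_force: [-5.4, 1.9, 6.0]
gripper_width: 0.0006
gripper_force: 3.2
```

```bash
python3 -c "from red import *;red()"
```

```text
red 315.7412609238452 284.5478048272992 961.1999999999999 tcp [0.4374686  0.0765652  0.06886084] [-5.41105414  2.35713169  5.63661467] 7.4
```

```bash
python3 - <<'E'
from h import *
B=np.array([.708,.0850]);yaw=np.radians(1.5);X=np.array([np.cos(yaw),np.sin(yaw)])
def P(t): return [*(B+X*(200*np.cos(t)-22*np.sin(t)-200)/1e3), .04+.2*np.sin(t)+.0225*np.cos(t)]
p0=proj("scene",[P(0)])[0]
print("rest pred",p0)
for t in(.06,.07,.08,.09,.1,.11,.12):print(t,round(P(t)[2]*1e3-62.5,1),proj("scene",[P(t)])[0]-p0)
E
```

```text
rest pred [316.59717691 287.4126882 ]
0.06 12.0 [ 0.46860813 -2.56062275]
0.07 13.9 [ 0.56799076 -3.00898203]
0.08 15.9 [ 0.6734877  -3.46342887]
0.09 17.9 [ 0.7851097  -3.92393033]
0.1 19.9 [ 0.9028666  -4.39045225]
0.11 21.8 [ 1.02676736 -4.86295924]
0.12 23.8 [ 1.15681997 -5.34141467]
```

Call:
drive_tool(
  increments=[
    [[-1,0,0,0.004,0],[-1,0,0,0.008,0],[-1,0,0,0.011,0],[-1,0,0,0.011,0]],
  ],
)

```text
time_s: 7.9
tcp_pos: [0.4372, 0.0765, 0.0675]
eef_rot: [180.0, 0.1, 1.2]
contact_force: [-5.4, 2.2, 6.4]
gripper_width: 0.0006
gripper_force: 3.6
```

```bash
python3 - <<'E'
from red import *
red()
i=np.mean([capture("scene").astype(float) for _ in range(4)],0)[262:307,290:350,::-1]
cv2.imwrite("pics/c4.png",cv2.resize(i,(780,585),interpolation=cv2.INTER_CUBIC))
E
```

```text
red 316.2449350363356 283.98073111649416 908.1999999999998 tcp [0.4372189  0.07650906 0.06750411] [-4.84086427  1.44251736  6.32783011] 8.1[ WARN:0@2.680] global loadsave.cpp:1063 imwrite_ Unsupported depth image for selected encoder is fallbacked to CV_8U.
```

View pics/c4.png

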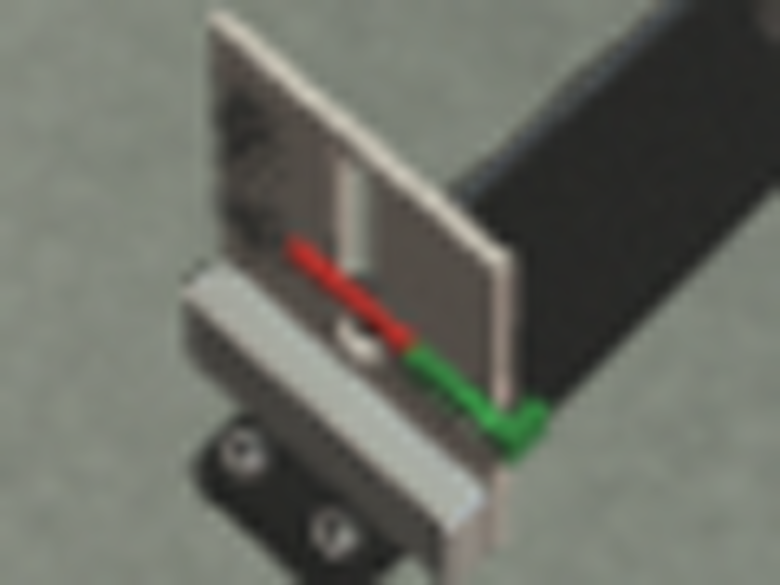

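The picture shows the red bar in line with the green tab, meeting near crop (410,350). That agrees with the geometry, which gives a pointer rise of about 20 mm against a tab height of about 21 mm. I'll nudge slightly further and hold.

Call:
drive_tool(
  increments=[
    [[-1,0,0,0.002,0],[-1,0,0,0.002,0],[-1,0,0,0.002,0],[-1,0,0,0.002,0],[-1,0,0,0.002,0]],
  ],
)

```text
time_s: 8.93
tcp_pos: [0.4372, 0.0765, 0.0673]
eef_rot: [180.0, 0.1, 1.2]
contact_force: [-6.2, 2.4, 6.7]
gripper_width: 0.0005
gripper_force: 3.7
```

Call:
drive_tool(
  increments=[
    [[-1,0,0,0,0],[-1,0,0,0,0],[-1,0,0,0,0],[-1,0,0,0,0],[-1,0,0,0,0]],
  ],
)

```text
time_s: 9.55
tcp_pos: [0.4372, 0.0765, 0.0672]
eef_rot: [180.0, 0.1, 1.2]
contact_force: [-6.0, 2.6, 7.2]
gripper_width: 0.0003
gripper_force: 3.7
```

```bash
python3 -c "from red import *;red(k=8)"
```

```text
red 316.2553475177305 283.80757446808514 881.2499999999999 tcp [0.43714684 0.0765145  0.06724983] [-5.8031201   1.85569339  6.91537527] 9.95
```

Call:
drive_tool(
  increments=[
    [[-1,0,0,-0.005,0],[-1,0,0,-0.01,0],[-1,0,0,-0.015,0],[-1,0,0,-0.02,0],[-1,0,0,-0.025,0]],
  ],
)

```text
time_s: 10.58
tcp_pos: [0.4378, 0.0766, 0.0704]
eef_rot: [180.0, 0.0, 1.2]
contact_force: [-2.5, 0.3, 4.9]
gripper_width: 0.0006
gripper_force: 2.5
```

Call:
drive_tool(
  increments=[
    [[-1,0,0,-0.005,0],[-1,0,0,-0.01,0],[-1,0,0,-0.015,0],[-1,0,0,-0.02,0],[-1,0,0,-0.025,0]],
  ],
)

```text
time_s: 11.2
tcp_pos: [0.4384, 0.0769, 0.0734]
eef_rot: [-180.0, -0.0, 1.2]
contact_force: [-0.4, -0.3, 0.5]
gripper_width: 0.0004
gripper_force: 0.0
```

Call:
drive_tool(
  increments=[
    [[-1,0,0,-0.005,0],[-1,0,0,-0.012,0],[-1,0,0,-0.02,0],[-1,0,0,-0.03,0],[-1,0,0,-0.04,0]],
  ],
)

```text
time_s: 11.82
tcp_pos: [0.4381, 0.0768, 0.0783]
eef_rot: [-180.0, -0.0, 1.2]
contact_force: [-0.4, 0.4, -0.0]
gripper_width: 0.0002
gripper_force: 0.0
```

Call:
drive_tool(
  increments=[
    [[-1,0,0,-0.1,0],[-1,0,0,-0.2,0],[-1,0,0,-0.4,0],[-1,0,0,-0.5,0],[-1,0,0,-0.5,0]],
  ],
)

```text
time_s: 12.45
tcp_pos: [0.4386, 0.0772, 0.1392]
eef_rot: [-179.9, -0.1, 1.2]
contact_force: [0.3, -0.8, -1.0]
gripper_width: 0.0007
gripper_force: 0.0
```

```bash
python3 -c "from red import *;red()"
```

```text
red 316.02914033223334 288.13082387158124 893.9499999999998 tcp [0.43765129 0.07652445 0.13750824] [ 0.41372202  0.42418356 -0.2343164 ] 12.65
```

The pointer is back at its rest pixel, (316.03,288.13), the same as before the press, so I'm handing in.

```bash
python3 -c "
from plant import job
print(job.close_job())"
```

```text
the job is handed in; nothing more can be done
None
```

I pressed the plate until the pointer was level with the green tab by camera and geometry estimates, held it there about 2 s, and eased it back slowly. The pointer is at rest on zero, and the job is handed in at about 12.7 s; no verdict came back.

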